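Press the pedal of the little bin and ease its lid shut

TASK

A worn emery board has caught under the lid of the little pedal bin and holds it ajar. Press the bin's pedal all the way down with a fingertip so that the lid swings right up and the board drops inside, then let the pedal up slowly so that the lid comes down softly and shuts without a slam, and take the hand away. Touch only the pedal: pick nothing up, keep off the lid and the board, and do not shift the bin or the things on the mirrored tray.

Things in the scene. Friction and masses are not known exactly. Their poses are not given: they have to be found in the camera images.
- bin: round off-white countertop pedal bin, 124 mm across and 185 mm high to the rim (192 mm to the top of the shut lid), about 1 kg, loose, on the chest top beside the tray. Origin: centre of its underside. Its z is up; its -x side is the front with the steel pedal, its +x side the back with the lid's hinge; its +y side is where the board sticks out. Inside, the floor is 42 mm up and the wall is 3.5 mm thick.
- pedal_pad (a point): point to press: top of the steel tread plate, midway across, 88 mm in front of the bin's axis (26 mm from its wall), 30 mm above the chest top with the pedal up, about 13 mm when fully down; moves with the pedal. The tread is 46 mm wide, 40 mm deep (4 to 44 mm from the wall). The bin stands some 200 mm high just behind, so the gripper's body must lean away from it or stay out in front.
- bin_pedal (a joint): pedal angle in rad: 0 up, 0.20 fully down (stop). It turns about a level axis through the bin's middle, so the tread sinks nearly straight down, about 17 mm in all. Pressing takes 4 to 9 N at first and less as the lid rises; the lid's weight and a light spring push it back up, nothing slows it. It starts about 0.02 down as the lid is ajar.
- bin_lid (a joint): lid angle in rad, 0 shut to 1.30 wide open. Linked to the pedal: lid angle = 6.5 x pedal angle, both ways, so if the pedal is let go the lid slams shut in about a fifth of a second; let up at 10 mm/s or slower at the tread, it lands softly. It starts ajar at about 0.15, resting on the board.
- lid_front (a point): front edge of the round steel lid (136 mm across, with an 8 mm skirt outside the rim), on the side above the pedal; turns with the lid about a level hinge 70 mm behind the bin's axis, 185 mm up.
- emery_board: worn coral pink emery board with a grey face, 120 x 18 x 4 mm, 12 g, loose. Origin: centre of its lower face; its x runs along its length, z through its thickness. It starts pinched between rim and lid on the bin's +y side, about a third of it sticking out, its middle inside; once the lid rises it tips in by itself.
- tray: mirrored glass tray with a brass edge, 270 x 380 x 14 mm, fixed on the chest top, beside the bin. Origin: centre of its underside.
- dispenser: frosted glass push dispenser, 68 mm across, 121 mm high, on the tray; origin: centre of its underside. To be left alone.
- glasses_case: tortoiseshell acetate glasses case with a round section, 155 mm long, 54 mm across, on the tray; origin: centre of its underside. To be left alone.
- dish: white ceramic dish, 92 mm across, 16 mm high, on the tray; origin: centre of its underside. To be left alone.
- hoop_a: silver hoop earring, 27 mm across, in the dish; origin: centre of its underside. To be left alone.
- hoop_b: silver hoop earring, 27 mm across, in the dish; origin: centre of its underside. To be left alone.
- hair_clip: green hair clip, 78 x 20 mm, 21 mm high, on the tray; origin: centre of its underside. To be left alone.
- nail_file: steel nail file with a dark handle, 134 x 12 mm, 5 mm high, on the tray; origin: centre of its underside. To be left alone.

How it is judged (in metres and radians):
On the way, in this order (a step that is already met when the one before it is completed fails the run):
1. a finger on the pedal holds the lid wide open (past 1.1 rad) (value of joint bin_lid above 1.1 rad and contact force between the fingers and bin_pedal above 0.2 N), for 0.2 s.
2. the lid is down on the rim again (under 0.04 rad) (value of joint bin_lid below 0.04 rad), for 0.2 s.
At the end, for the whole second after the job is handed in: The lid is shut (under 0.04 rad), the emery board lies at rest inside the bin, and the bin stands upright (within 0.05 rad) no more than 20 mm from where it was (value of joint bin_lid below 0.04 rad and z of emery_board in the frame of bin between 0.02 and 0.125 m and horizontal distance between emery_board and bin below 0.06 m and linear speed of emery_board below 0.03 m/s and angle between bin's own z axis and vertical below 0.05 rad and distance of bin from where it was at the start of the episode below 0.02 m); the robot touches nothing.
It fails at once if the lid slams: faster than 2.2 rad/s downward over the last 0.3 rad before it shuts (value of joint bin_lid below 0.3 rad and velocity of joint bin_lid below -2.2 rad/s).
It fails at once if the robot touches the lid (contact force between any of the fingers, the arm and bin_lid above 0.5 N).
It fails at once if the robot touches the emery board (contact force between any of the fingers, the arm and emery_board above 0.3 N).
It fails at once if the bin is shoved, lifted or tipped (20 mm or 0.12 rad) (distance of bin from where it was at the start of the episode above 0.02 m or angle between bin's own z axis and vertical above 0.12 rad).
It fails at once if a thing on the tray is moved by more than 15 mm (distance of any of dispenser, glasses_case, dish, hoop_a, hoop_b, hair_clip, nail_file from where it was at the start of the episode above 0.015 m).
It also fails if it takes over 51 s, if anything falls off the work surface, if the arm or the gripper's body presses on something with over 40 N, if the wrist force passes 120 N, or if a joint passes its speed limit or range.

ROBOT

A 6-joint arm with a two-finger parallel gripper is mounted at the origin on the work surface. World frame = base frame: x ahead of the robot, y to its left, z up, the work surface at z = 0. Lengths are in mm, angles in rad, forces in N, time in s.
With the tool pointing down it reaches from about 225 to 875 mm from the base axis. Payload 3.4 kg.
Tool frame: the origin (TCP) lies midway between the tips of the shut fingers; the grasp point (between the pads) lies 19 mm behind it; z points along the fingers, x is the direction in which the jaws open and shut, and the axes are right-handed (so a half turn about z gives the same grasp; the last joint's range is limited). The gripper opens to 85 mm and grips with 20 to 120 N. Pads are 22 mm wide; open, the fingers measure 114 mm over their backs; the gripper's body (76 mm by 85 mm) begins 54 mm behind the grasp point. The pads swing forward as they close: fully open they stand 13 mm farther back than shut.
Start: joints at [-1.277, 0.276, 1.505, -0, 1.361, -0.121], TCP at [231.732, -526.273, 231.328] pointing down, gripper open.
Joint ranges: [-2.89, 2.89], [-0.75, 2.08], [0.22, 2.7], [-1.18, 4.32], [0.11, 2.71], [-2.7, 2.7]. Speed limits (rad/s): [2.57, 2.57, 3.14, 3.14, 3.14, 3.14].

INTERFACE

Orientations are given as a rotation vector (axis times angle).
In Python, from station import monitor, optics, job gives the robot as it stands. The module is installed in compiled form; this text tells all that it offers.
- The arm moves only by the shell command python3 -m creep 'ROWS' [FORCE]. ROWS is JSON, one flat list of numbers, 5 for each row, row after row: the shift along the tool's x, y, z in m, then the turn about the tool's z in rad, then the closure, from 0 (fully open) to 1 (shut). In form: [x, y, z, roll, grip, x, y, z, roll, grip, ...]. A call has 1 to 5 rows; each row shifts and turns the commanded pose from where the row before left it, along the tool's axes as they then stand; what a row does not reach is not made up. A row lasts 1/10 s, in which the tool goes at most 50 mm and 8.59 degrees, less where a joint would pass 70% of its speed; a pose out of reach is approached as far as the arm can. A call with a gripper value outside its range is refused whole. The fingers move at their own pace and stop on an object; FORCE is the grip in N (left out, the last holds). Time passes only in rows, so rows that do not move let the fingers close. It gives the time, the measured TCP pose, the force and the opening at its end, in the units of the state.
- monitor.observe(): the state, without advancing time (a new reading comes with each control period).
- optics.camera(name): name is "scene" or "top" or "wrist"; returns a dict with "pixels" (480x640x3 uint8, red, green, blue), "fx", "fy", "cx", "cy" (pixels), "xyz" and "rotation" of the camera in the world. Camera axes: x right, y down, z forward; pixel columns grow to the right and rows downward; lengths in mm; the calibration is good to about 2 mm. A picture is of the moment at which its call begins. There is no depth.
- job.sign_off(): hands the job in, once; it reports no verdict.
The state is a dict: "time_s": time; "qpos": joint angles; "qd": joint speeds; "joint_efforts": joint torques, N m; "tool_pos": TCP position; "tcp_rot": TCP orientation; "ft_force": force on the tool from outside, world axes, zero at the start; "moment": the same for the moment, N m; "width": finger opening in mm.
Only numpy, scipy, OpenCV 4.12 (cv2) and the standard library are available. Lean on these libraries where they do the work, as an engineer would, in place of code of your own. Each camera call takes 0.05 s, during which the arm holds its last target.

## Working session

There is one attempt and no reset: what is moved stays moved. The work goes in short steps, Python scripts to look and compute and a shell command to move; the robot and the scene stay as the last step left them, time stands still between calls to the robot, and variables do not carry over. Pictures are saved under pics/ and viewed, and the job is handed in when it is done.

```bash
mkdir -p pics; python3 - <<'E'
from station import monitor, optics, job
import cv2
s=monitor.observe(); print(s)
for n in ("scene","top","wrist"):
    c=optics.camera(n); cv2.imwrite(f"pics/{n}0.png",c["pixels"][:,:,::-1]); print(n,{k:v for k,v in c.items() if k!="pixels"})
E
```

```text
{'time_s': 0.0, 'qpos': array([-1.27699654e+00,  2.76566330e-01,  1.50614910e+00,  2.12607091e-05,
        1.36075089e+00, -1.20996224e-01]), 'qd': array([-0.00092296,  0.00135836,  0.00081641, -0.00067645, -0.0004542 ,
        0.00051636]), 'joint_efforts': array([-2.76255441e-04, -4.16773403e+01, -2.45804983e+01, -2.67956975e-04,
        1.10872131e-02,  1.62953461e-05]), 'tool_pos': array([ 231.56842338, -525.70032984,  230.4497359 ]), 'tcp_rot': array([-2.63023515e+00,  1.71574734e+00,  2.23106419e-03]), 'ft_force': array([-0.29326774, -0.62303824,  0.06604332]), 'moment': array([0.00903296, 0.07951444, 0.01122357]), 'width': 85.48037290755347}
scene {'fx': 571.6047347018266, 'fy': 571.6047347018266, 'cx': 313.9322315228937, 'cy': 239.2025143314768, 'xyz': array([1039.23355494, -755.95475735,  814.13357994]), 'rotation': array([-2.14157521, -0.56835049,  0.25795634])}
top {'fx': 505.2485817393471, 'fy': 505.2485817393471, 'cx': 320.4907097837329, 'cy': 235.02668305266695, 'xyz': array([ 397.75684612,   28.68039429, 1203.24524161]), 'rotation': array([-2.10667327,  2.14510694, -0.21817555])}
wrist {'fx': 379.0792279368706, 'fy': 379.0792279368706, 'cx': 317.07686341420316, 'cy': 239.41646442598613, 'xyz': array([ 305.0139439 , -493.68444622,  373.30328704]), 'rotation': array([ 2.39981719, -1.56502733, -0.25301346])}
```

View pics/scene0.png

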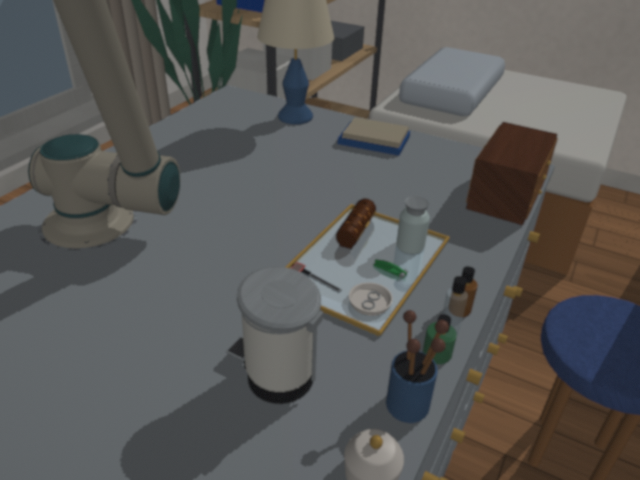

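View pics/top0.png

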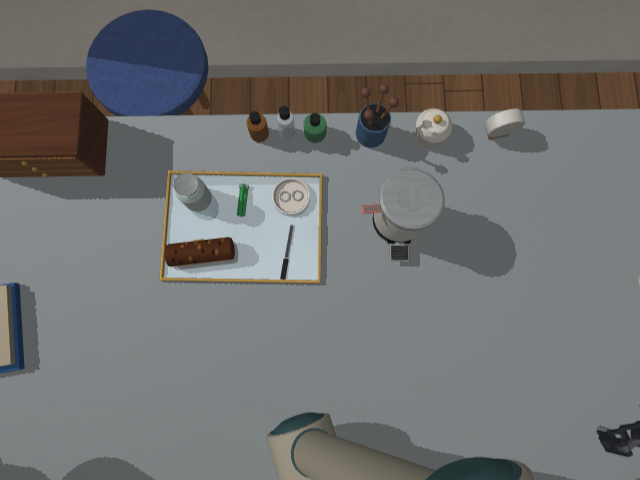

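View pics/wrist0.png

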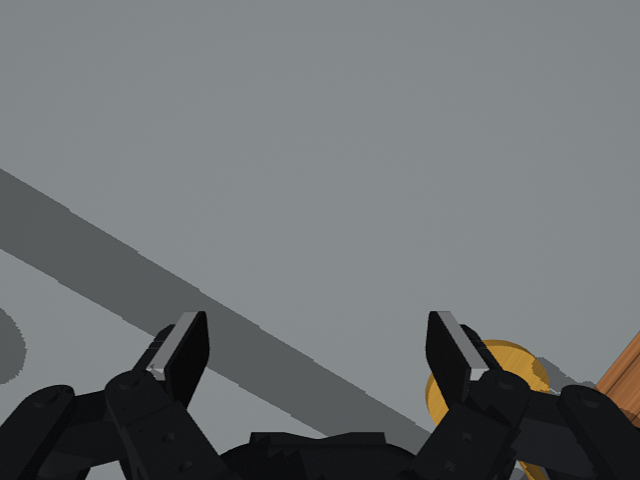

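The scene view shows the bin with its lid at (280,297) and its pedal at (238,347). In the top view the lid is at about (410,199), the pedal at (400,252), and the board sticks out at (370,209). The pedal faces the robot. Next I'll measure these.

```bash
cat > h.py <<'E'
import numpy as np, cv2
from scipy.spatial.transform import Rotation as R
def ray(c,u,v,z):
    d=R.from_rotvec(c["rotation"]).apply([(u-c["cx"])/c["fx"],(v-c["cy"])/c["fy"],1]); p=np.array(c["xyz"]); return p+d*(z-p[2])/d[2]
def proj(c,P):
    q=R.from_rotvec(c["rotation"]).inv().apply(np.array(P,float)-c["xyz"]); return c["fx"]*q[0]/q[2]+c["cx"],c["fy"]*q[1]/q[2]+c["cy"]
E
python3 - <<'E'
from station import optics; import cv2
t=optics.camera("top")["pixels"][:,:,::-1]; s=optics.camera("scene")["pixels"][:,:,::-1]
cv2.imwrite("pics/t1.png",cv2.resize(t[150:290,340:480],None,fx=4,fy=4,interpolation=cv2.INTER_NEAREST))
cv2.imwrite("pics/s1.png",cv2.resize(s[260:410,200:350],None,fx=4,fy=4,interpolation=cv2.INTER_NEAREST))
E
```

```text
(no output)
```

View pics/t1.png

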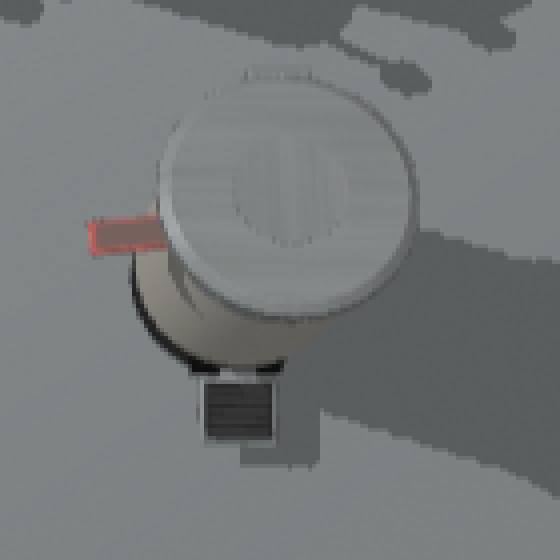

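View pics/s1.png

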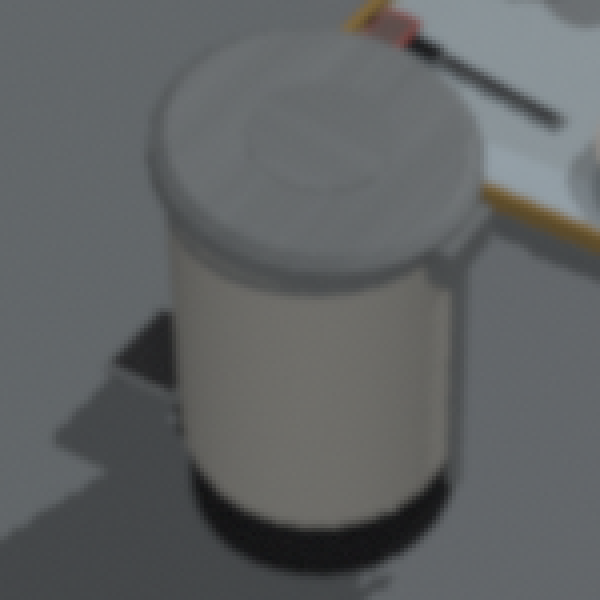

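The crop shows the tread with corners near (201,377), (276,376), (277,443) and (203,444), almost square to the world axes. The lid circle is centred at (288,195) with radius about 128, and the hinge tab is at (279,74). The board's end is clear of the pedal.

```bash
python3 - <<'E'
from station import optics,monitor; from h import *
c=optics.camera("top")
px=lambda u,v:(340+u/4-.4,150+v/4-.4)
g=lambda u,v,z:ray(c,*px(u,v),z)[:2].round(1)
for n,p in dict(bl=(201,377),br=(276,376),fr=(277,443),fl=(203,444)).items(): print(n,g(*p,28))
print("ped mid",g(239,410,28))
print("lidc",g(288,195,192), g(288,195,200),"lid L/R",g(158,195,195),g(418,195,195),"front",g(288,320,200),"hinge",g(279,74,187))
s=monitor.observe()
print(R.from_rotvec(s["tcp_rot"]).as_matrix().round(4),s["time_s"])
s2=optics.camera("scene")
q=lambda u,v,z:ray(s2,200+u/4-.4,260+v/4-.4,z)[:2].round(1)
print("base front pt",q(320,574,0), "pedal left corner",q(112,361,28))
w=optics.camera("wrist"); Rm=R.from_rotvec(s["tcp_rot"]).as_matrix()
print("cam in tool",Rm.T@(w["xyz"]-s["tool_pos"]))
E
```

```text
bl [ 602.3 -151.7]
br [ 602.2 -196.2]
fr [ 562.2 -194.7]
fl [ 562.4 -151.1]
ped mid [ 582.2 -173.3]
lidc [ 668.7 -176. ] [ 666.6 -174.4] lid L/R [ 669.  -108.2] [ 666.8 -242.8] front [ 601.  -170.9] hinge [ 736.  -175.8]
[[ 4.030e-01 -9.152e-01 -2.000e-04]
 [-9.152e-01 -4.030e-01  5.000e-04]
 [-5.000e-04 -0.000e+00 -1.000e+00]] 0.3
base front pt [ 697.4 -226.3] pedal left corner [ 564.3 -191.4]
cam in tool [ 1.06788816e-02 -8.01614536e+01 -1.42825552e+02]
```

Measured: tread centre (582, -173), tread spanning x 562–602, and bin axis at about (670, -175) with yaw near 0. The tool always points down, so I'll press with one open finger near the front of the tread. That keeps the hand on the -x side: TCP about (523, -173), finger about x 573. The first move turns the jaws along world x.

```bash
python3 -m creep '[0,0,0,-0.145,0, 0,0,0,-0.145,0, 0,0,0,-0.145,0, 0,0,0,-0.145,0, 0,0,0,-0.145,0]' && python3 -m creep '[0,0,0,-0.145,0, 0,0,0,-0.145,0, 0,0,0,-0.14,0, 0,0,0,0,0]'; python3 -c "
from station import monitor; from h import *
s=monitor.observe(); print(s['qpos'],R.from_rotvec(s['tcp_rot']).as_matrix().round(3))"
```

```text
time_s: 0.9
tool_pos: [231.7, -526.2, 231.3]
tcp_rot: [3.071, -0.662, 0.0]
ft_force: [0.7, 0.2, 0.7]
width: 85.1
time_s: 1.3
tool_pos: [231.7, -526.2, 231.3]
tcp_rot: [3.142, -0.002, -0.0]
ft_force: [0.0, 0.1, 0.4]
width: 85.5
[-1.27694876e+00  2.75878840e-01  1.50495172e+00 -4.33547529e-05
  1.36069001e+00 -1.27575121e+00] [[ 1.    -0.001 -0.   ]
 [-0.001 -1.    -0.   ]
 [-0.     0.    -1.   ]]
```

```bash
python3 -m creep '[0.029,-0.035,0,0,0, 0.029,-0.035,0,0,0, 0.029,-0.035,0,0,0, 0.029,-0.035,0,0,0, 0.029,-0.035,0,0,0]' && python3 -m creep '[0.029,-0.035,0,0,0, 0.029,-0.035,0,0,0, 0.029,-0.035,0,0,0, 0.029,-0.035,0,0,0, 0.02,-0.035,0,0,0]' && python3 -m creep '[0,-0.003,0.03,0,0, 0,0,0.03,0,0, 0,0,0.03,0,0, 0,0,0.02,0,0, 0,0,0,0,0]'; python3 - <<'E'
from station import monitor,optics; from h import *
for n in ("scene","wrist"):
    c=optics.camera(n); cv2.imwrite(f"pics/{n}2.png",c["pixels"][:,:,::-1])
s=monitor.observe(); print(s['qpos'],s['tool_pos'],s['ft_force'])
E
```

```text
time_s: 1.8
tool_pos: [377.8, -350.0, 231.5]
tcp_rot: [3.141, -0.008, 0.001]
ft_force: [0.1, 0.7, -0.0]
width: 85.6
time_s: 2.3
tool_pos: [514.9, -175.0, 231.4]
tcp_rot: [3.141, -0.006, 0.002]
ft_force: [0.2, 0.6, -0.2]
width: 85.5
time_s: 2.8
tool_pos: [511.0, -172.4, 118.5]
tcp_rot: [-3.139, 0.005, 0.009]
ft_force: [-0.9, 0.4, 0.6]
width: 85.4
[-4.54628860e-01  3.11932109e-01  1.74459983e+00 -6.30795767e-05
  1.08492484e+00 -4.51949719e-01] [ 513.36691779 -173.69813274  121.60421562] [-0.20553815 -0.09419327  0.39403416]
```

View pics/scene2.png

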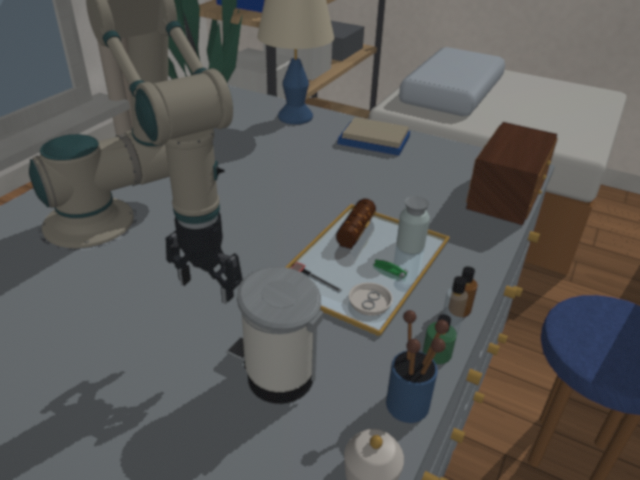

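View pics/wrist2.png

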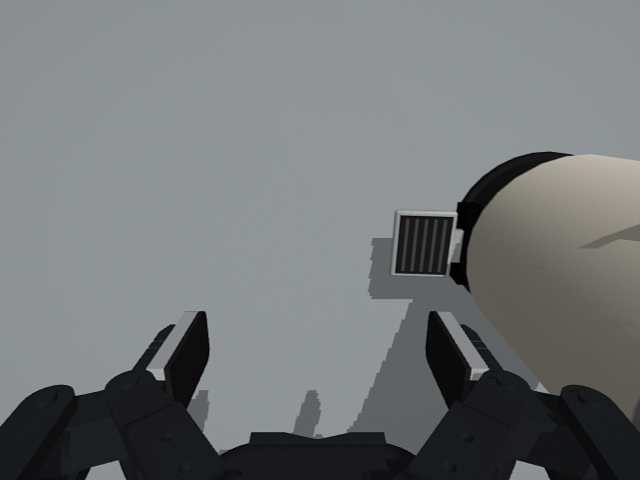

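The wrist view shows the tread at (391–457, 210–276), ahead of the right finger. I'll cross-check its position, and get the finger and knuckle extents from this same view.

```bash
python3 - <<'E'
from station import monitor,optics; from h import *
c=optics.camera("wrist"); s=monitor.observe(); 
for p in [(395,210),(457,213),(450,276),(391,274)]: print("tread",ray(c,*p,28)[:2].round(1))
T=R.from_rotvec(s["tcp_rot"])
def toolray(u,v,y):
    d=T.inv().apply(R.from_rotvec(c["rotation"]).apply([(u-c["cx"])/c["fx"],(v-c["cy"])/c["fy"],1])); p=T.inv().apply(c["xyz"]-s["tool_pos"]); return (p+d*(y-p[1])/d[1]).round(1)
for u,v in [(428,313),(443,311),(470,381),(487,370),(545,380),(612,392),(638,425),(560,390),(620,392)]: print(u,v,[toolray(u,v,y) for y in(-11,0,11)])
print(s['tool_pos'],s['ft_force'])
E
```

```text
tread [ 563.1 -151.7]
tread [ 603.  -153.7]
tread [ 603.2 -197.7]
tread [ 563.2 -196.1]
428 313 [array([ 40.2, -11. , -17.6]), array([46.7,  0. ,  2.1]), array([53.1, 11. , 21.8])]
443 311 [array([ 46.2, -11. , -16.1]), array([53.6,  0. ,  3.9]), array([61. , 11. , 23.8])]
470 381 [array([ 41.4, -11. , -55.2]), array([ 48. ,   0. , -41.5]), array([ 54.6,  11. , -27.7])]
487 370 [array([ 48.1, -11. , -50.5]), array([ 55.7,   0. , -36. ]), array([ 63.4,  11. , -21.5])]
545 380 [array([ 62.2, -11. , -54.8]), array([ 72.1,   0. , -40.9]), array([ 82.1,  11. , -27.1])]
612 392 [array([ 77.2, -11. , -59.5]), array([ 89.5,   0. , -46.4]), array([101.7,  11. , -33.3])]
638 425 [array([ 75.1, -11. , -70.7]), array([ 87. ,   0. , -59.4]), array([ 98.9,  11. , -48.1])]
560 390 [array([ 63.9, -11. , -58.8]), array([ 74.1,   0. , -45.6]), array([ 84.3,  11. , -32.4])]
620 392 [array([ 79.3, -11. , -59.5]), array([ 91.9,   0. , -46.4]), array([104.5,  11. , -33.3])]
[ 513.94527768 -174.04075431  122.37959677] [ 0.54292515 -0.36585481  0.71933164]
```

The tread check agrees with the top view to within 2 mm (centre about 583, -175). The finger back sits about 55 mm and the knuckle about 78 mm from the TCP. With TCP x ≈ 522 the finger lands on the front half of the tread and the knuckle stays about 8 mm off the wall.

```bash
python3 -m creep '[0.009,0,0.02,0,0, 0,0,0.02,0,0, 0,0,0.02,0,0, 0,0,0.018,0,0, 0,0,0.012,0,0]' && python3 -m creep '[0,0,0,0,0, 0,0,0,0,0]'; python3 - <<'E'
from station import monitor,optics; from h import *
for n in ("scene","wrist","top"):
    c=optics.camera(n)
    p=c["pixels"][:,:,::-1]
    if n=="scene": p=cv2.resize(p[200:400,150:350],None,fx=3,fy=3)
    if n=="top": p=cv2.resize(p[150:350,300:500],None,fx=3,fy=3)
    cv2.imwrite(f"pics/{n}3.png",p)
s=monitor.observe(); print(s['tool_pos'],s['ft_force'])
E
```

```text
time_s: 3.45
tool_pos: [522.9, -174.1, 31.7]
tcp_rot: [3.141, -0.003, 0.003]
ft_force: [-0.2, -0.2, 0.4]
width: 85.7
time_s: 3.65
tool_pos: [522.9, -174.0, 32.2]
tcp_rot: [3.141, -0.002, 0.003]
ft_force: [-0.0, 0.0, 0.2]
width: 85.5
[ 522.97742942 -173.98988705   32.45139995] [-0.26156972 -0.91824421  0.11138056]
```

View pics/scene3.png

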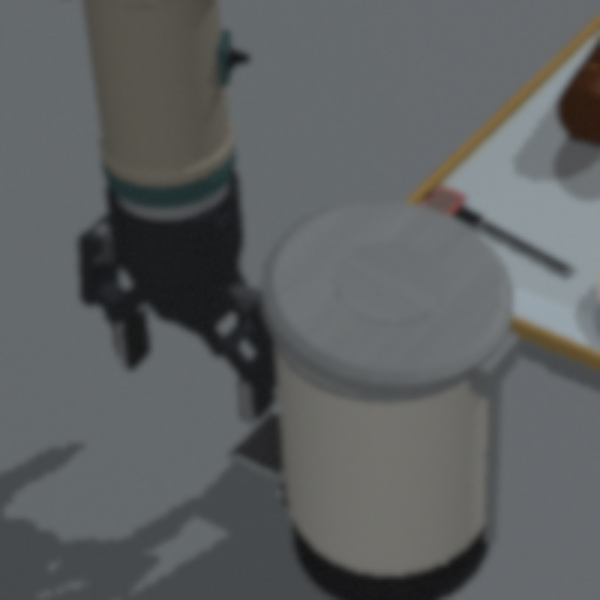

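View pics/wrist3.png

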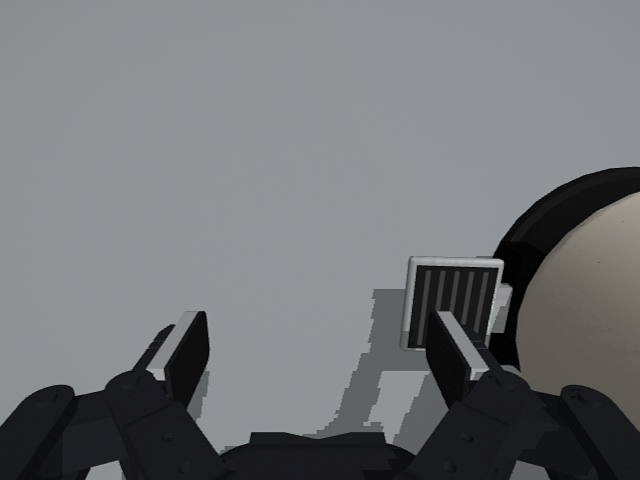

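The right finger is over the front half of the tread, at (428–487, 311) against the tread at (405–503, 258–352), and the knuckle is clear of the bin. I'll go down slowly.

```bash
python3 -m creep '[0,0,0.003,0,0, 0,0,0.003,0,0, 0,0,0.003,0,0, 0,0,0.002,0,0, 0,0,0,0,0]'; python3 -m creep '[0,0,0.002,0,0, 0,0,0.002,0,0, 0,0,0,0,0, 0,0,0,0,0]';python3 -m creep '[0,0,0.002,0,0, 0,0,0.001,0,0, 0,0,0,0,0, 0,0,0,0,0]'
```

```text
time_s: 4.3
tool_pos: [521.8, -173.4, 19.8]
tcp_rot: [-3.141, 0.002, 0.001]
ft_force: [-0.5, 0.3, 0.2]
width: 85.3
time_s: 4.7
tool_pos: [522.1, -173.6, 16.2]
tcp_rot: [3.142, -0.002, -0.0]
ft_force: [-0.2, 0.4, 0.5]
width: 85.5
time_s: 5.1
tool_pos: [522.3, -173.7, 13.9]
tcp_rot: [3.141, -0.002, 0.001]
ft_force: [0.0, 1.1, 5.2]
width: 85.5
```

Contact at TCP z ≈ 14 with 5 N. I'll press on about 8 mm and look.

```bash
python3 -m creep '[0,0,0.001,0,0, 0,0,0.001,0,0, 0,0,0.001,0,0, 0,0,0.001,0,0, 0,0,0,0,0]'; python3 -m creep '[0,0,0.001,0,0, 0,0,0.001,0,0, 0,0,0.001,0,0, 0,0,0.001,0,0, 0,0,0,0,0]'; python3 - <<'E'
from station import monitor,optics; from h import *
c=optics.camera("scene"); cv2.imwrite("pics/scene4.png",c["pixels"][:,:,::-1])
s=monitor.observe(); print(s['tool_pos'],s['ft_force'])
E
```

```text
time_s: 5.6
tool_pos: [522.2, -173.7, 9.8]
tcp_rot: [3.141, -0.001, 0.001]
ft_force: [-2.5, 0.3, 5.3]
width: 85.2
time_s: 6.1
tool_pos: [522.1, -173.7, 5.6]
tcp_rot: [3.141, -0.002, 0.0]
ft_force: [-1.6, 0.5, 4.9]
width: 85.6
[ 522.10995529 -173.69528977    5.59851267] [-0.69759407  0.04757185  4.2367501 ]
```

View pics/scene4.png

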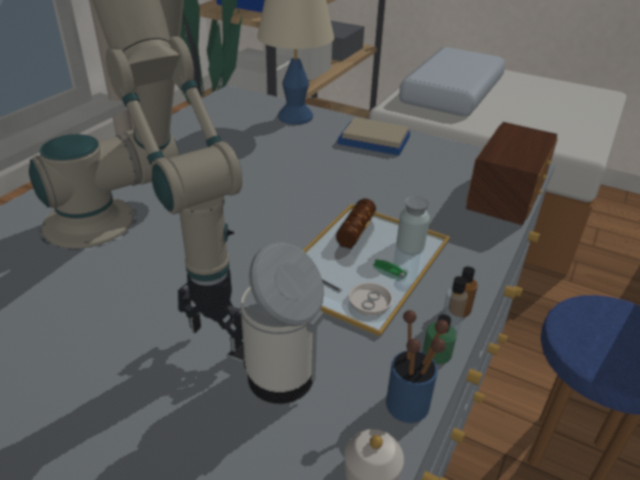

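The lid is lifting (about half open at (288,285)) and the force is steady at 4–5 N. I'll keep pressing towards the stop, watching the force.

```bash
python3 -m creep '[0,0,0.001,0,0, 0,0,0.001,0,0, 0,0,0.001,0,0, 0,0,0.001,0,0, 0,0,0,0,0]'; python3 -m creep '[0,0,0.001,0,0, 0,0,0.001,0,0, 0,0,0,0,0]'; python3 - <<'E'
from station import monitor,optics; from h import *
for n in ("scene","top"):
    c=optics.camera(n); cv2.imwrite(f"pics/{n}5.png",c["pixels"][:,:,::-1])
s=monitor.observe(); print(s['tool_pos'],s['ft_force'])
E
```

```text
time_s: 6.65
tool_pos: [522.2, -173.7, 1.1]
tcp_rot: [3.141, -0.002, 0.0]
ft_force: [-1.2, -0.2, 3.8]
width: 85.4
time_s: 6.95
tool_pos: [522.3, -173.7, -0.9]
tcp_rot: [3.141, -0.002, 0.001]
ft_force: [0.3, -0.8, 2.7]
width: 85.3
[ 522.26811098 -173.63084126   -0.78157492] [-0.08879256 -0.25664263  2.28708105]
```

View pics/scene5.png

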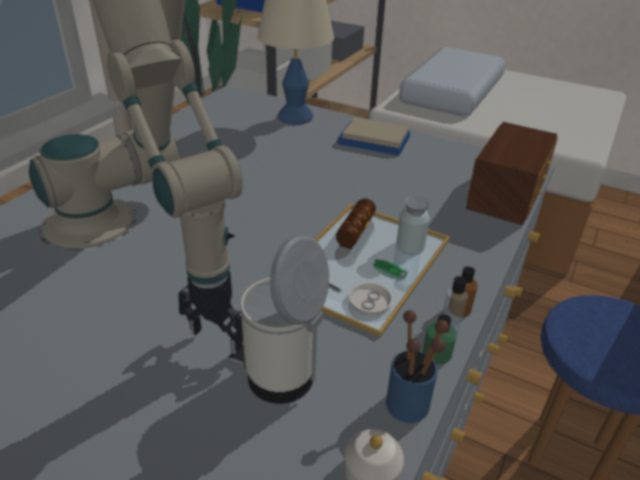

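View pics/top5.png

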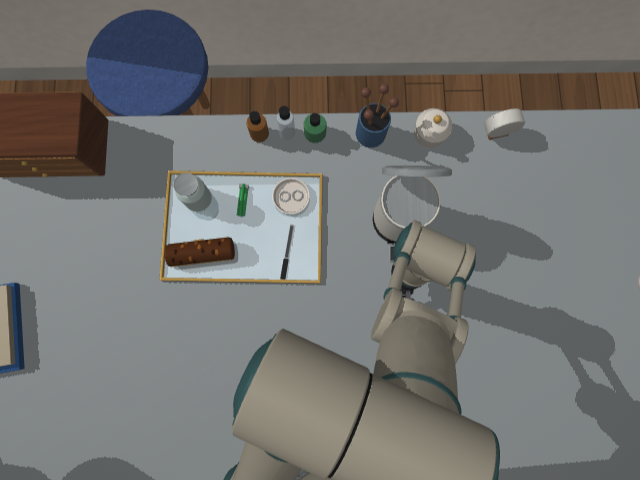

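The lid now stands nearly upright at (300,280), and the board is gone from the rim in the top view. The stop isn't reached yet (2.5 N), so I'll go on by single millimetres.

```bash
python3 -m creep '[0,0,0.001,0,0, 0,0,0,0,0, 0,0,0,0,0]'; python3 -m creep '[0,0,0.001,0,0, 0,0,0,0,0, 0,0,0,0,0]'
```

```text
time_s: 7.35
tool_pos: [522.3, -173.6, -1.7]
tcp_rot: [3.141, -0.002, 0.001]
ft_force: [1.0, 0.5, 2.8]
width: 85.6
time_s: 7.65
tool_pos: [522.4, -173.6, -2.6]
tcp_rot: [3.141, -0.002, 0.001]
ft_force: [-0.3, -0.5, 4.0]
width: 85.6
```

```bash
python3 - <<'E'
from station import monitor,optics; from h import *
for n in ("scene","top"):
    c=optics.camera(n); p=c["pixels"][:,:,::-1]
    p=cv2.resize(p[210:390,200:360] if n=="scene" else p[140:280,340:480],None,fx=3.3,fy=3.3,interpolation=cv2.INTER_CUBIC)
    cv2.imwrite(f"pics/{n}6.png",cv2.convertScaleAbs(p,alpha=1.4))
s=monitor.observe(); print(s['tool_pos'],s['ft_force'])
E
```

```text
[ 522.38436468 -173.64528083   -2.56270046] [-0.23439203 -0.96663298  3.32110965]
```

View pics/scene6.png

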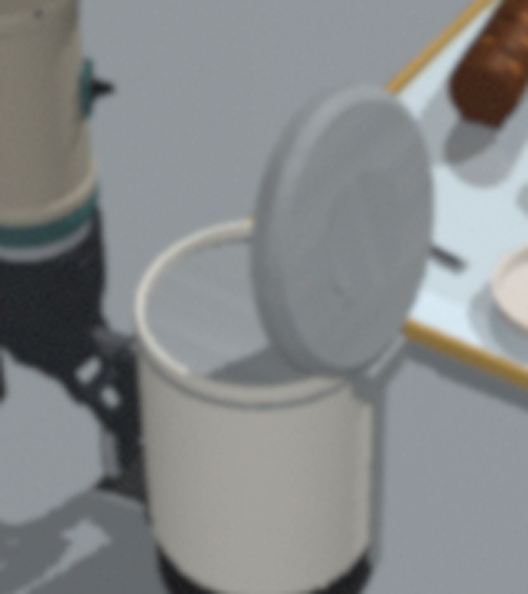

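View pics/top6.png

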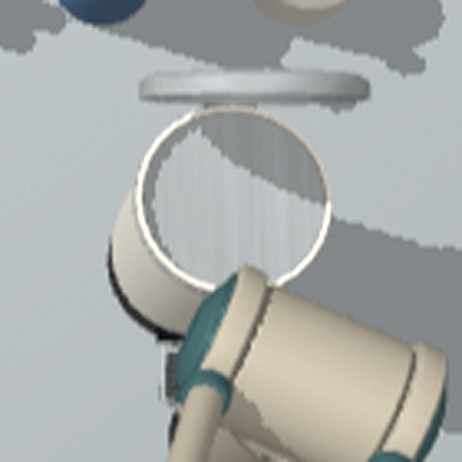

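The interior looks empty where visible, and no board lies outside. It must be by the hidden +y/front wall. I'll check the lid angle by projecting the lid's front edge.

```bash
python3 - <<'E'
from station import optics; from h import *
t=optics.camera("top"); s=optics.camera("scene")
for a in (1.0,1.1,1.2,1.3):
    o=[]
    for r,h in ((138,0),(138,7)):
        P=[740-r*np.cos(a)+h*np.sin(a),-175,185+r*np.sin(a)+h*np.cos(a)]
        u,v=proj(t,P);o.append(((u-340)*3.3,(v-140)*3.3)); u,v=proj(s,P);o.append(((u-200)*3.3,(v-210)*3.3))
    print(a,np.round(o,0).tolist())
E
python3 -m creep '[0,0,0.001,0,0, 0,0,0,0,0, 0,0,0,0,0]'
```

```text
1.0 [[271.0, 147.0], [254.0, 107.0], [272.0, 135.0], [265.0, 104.0]]
1.1 [[272.0, 123.0], [276.0, 103.0], [273.0, 111.0], [288.0, 101.0]]
1.2 [[273.0, 99.0], [300.0, 101.0], [273.0, 86.0], [312.0, 101.0]]
1.3 [[273.0, 74.0], [325.0, 102.0], [273.0, 61.0], [339.0, 104.0]]
time_s: 8.15
tool_pos: [522.4, -173.7, -2.8]
tcp_rot: [3.141, -0.001, 0.002]
ft_force: [-1.1, 0.5, 8.8]
width: 85.6
```

The force rose to 8.8 N at z ≈ -2.8, so the stop is reached with the lid at about 1.28 rad. Now the slow release, at most 10 mm/s.

```bash
python3 -m creep '[0,0,-0.001,0,0, 0,0,-0.001,0,0, 0,0,-0.001,0,0, 0,0,-0.001,0,0, 0,0,-0.001,0,0]'; python3 -m creep '[0,0,-0.001,0,0, 0,0,-0.001,0,0, 0,0,-0.001,0,0, 0,0,-0.001,0,0, 0,0,-0.001,0,0]'; python3 -c "
from station import optics; from h import *
cv2.imwrite('pics/scene7.png',cv2.resize(optics.camera('scene')['pixels'][210:390,200:360,::-1],None,fx=3.3,fy=3.3))"
```

```text
time_s: 8.65
tool_pos: [521.9, -173.6, 1.3]
tcp_rot: [-3.142, 0.002, 0.001]
ft_force: [1.0, -0.2, 3.4]
width: 85.5
time_s: 9.15
tool_pos: [521.8, -173.5, 6.4]
tcp_rot: [-3.142, 0.001, 0.001]
ft_force: [-2.2, -0.5, 4.1]
width: 85.4
```

View pics/scene7.png

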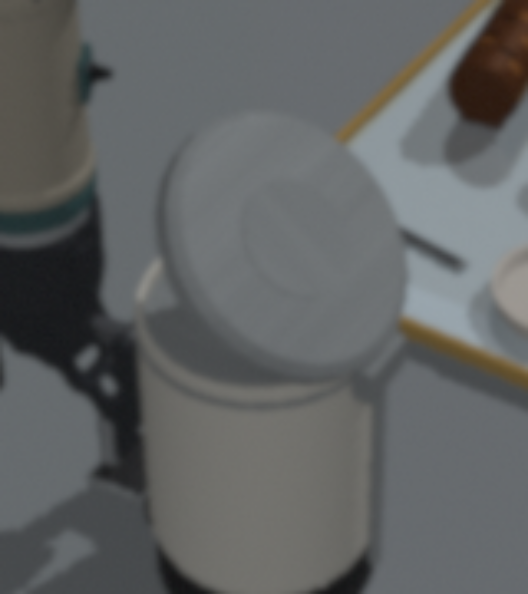

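The lid is following smoothly and is about half closed at (285,245). I'll continue, slower towards the end.

```bash
python3 -m creep '[0,0,-0.001,0,0, 0,0,-0.001,0,0, 0,0,-0.001,0,0, 0,0,-0.001,0,0, 0,0,-0.0005,0,0]'; for i in 1 ; do python3 -m creep '[0,0,-0.0005,0,0, 0,0,-0.0005,0,0, 0,0,-0.0005,0,0, 0,0,-0.0005,0,0, 0,0,-0.0005,0,0]'; done; python3 -m creep '[0,0,-0.0005,0,0, 0,0,-0.0005,0,0, 0,0,-0.0005,0,0, 0,0,-0.0005,0,0, 0,0,-0.0005,0,0]'; python3 -m creep '[0,0,-0.0005,0,0, 0,0,-0.0005,0,0, 0,0,-0.0005,0,0, 0,0,-0.0005,0,0, 0,0,-0.0005,0,0]'
```

```text
time_s: 9.7
tool_pos: [521.9, -173.6, 11.0]
tcp_rot: [3.142, -0.001, -0.0]
ft_force: [-2.1, -1.0, 5.4]
width: 85.5
time_s: 10.2
tool_pos: [522.0, -173.6, 13.6]
tcp_rot: [3.141, -0.001, 0.0]
ft_force: [-1.9, -0.0, 5.5]
width: 85.3
time_s: 10.7
tool_pos: [522.2, -173.6, 16.1]
tcp_rot: [3.141, -0.002, 0.001]
ft_force: [-2.0, -0.1, 5.9]
width: 85.5
time_s: 11.2
tool_pos: [521.7, -173.3, 17.9]
tcp_rot: [-3.141, 0.002, 0.002]
ft_force: [-0.6, 0.0, -0.6]
width: 85.5
```

Contact is gone at z ≈ 17.5, so the pedal is fully up. I'll raise the hand slowly, then back away.

```bash
python3 -m creep '[0,0,-0.001,0,0, 0,0,-0.003,0,0, 0,0,-0.008,0,0, 0,0,-0.015,0,0, 0,0,-0.015,0,0]'; python3 -m creep '[-0.03,0,-0.02,0,0, -0.04,0,-0.03,0,0, -0.04,0,-0.03,0,0, -0.04,0,-0.03,0,0, -0.03,0,0,0,0]';python3 -m creep '[-0.03,0.03,0,0,0, -0.03,0.03,0,0,0, -0.03,0.03,0,0,0, 0,0,0,0,0, 0,0,0,0,0]'; python3 - <<'E'
from station import monitor,optics; from h import *
for n in ("scene","top"):
    c=optics.camera(n); p=c["pixels"][:,:,::-1]
    p=cv2.resize(p[210:390,200:360] if n=="scene" else p[100:300,150:480],None,fx=2.4 if n=="top" else 3.3,fy=2.4 if n=="top" else 3.3,interpolation=cv2.INTER_CUBIC)
    cv2.imwrite(f"pics/{n}8.png",cv2.convertScaleAbs(p,alpha=1.3))
s=monitor.observe(); print(s['tool_pos'],s['ft_force'])
E
```

```text
time_s: 11.7
tool_pos: [522.0, -173.6, 61.1]
tcp_rot: [3.142, -0.002, -0.0]
ft_force: [0.2, 0.3, 0.6]
width: 85.2
time_s: 12.2
tool_pos: [342.1, -174.5, 174.3]
tcp_rot: [3.136, -0.001, 0.01]
ft_force: [1.1, -1.0, -0.4]
width: 85.3
time_s: 12.7
tool_pos: [251.5, -263.8, 170.8]
tcp_rot: [3.141, -0.007, 0.001]
ft_force: [0.4, 0.5, -0.6]
width: 85.6
[ 252.4135852  -262.70099377  170.55570069] [-0.01167052 -0.12942249 -0.31308473]
```

View pics/scene8.png

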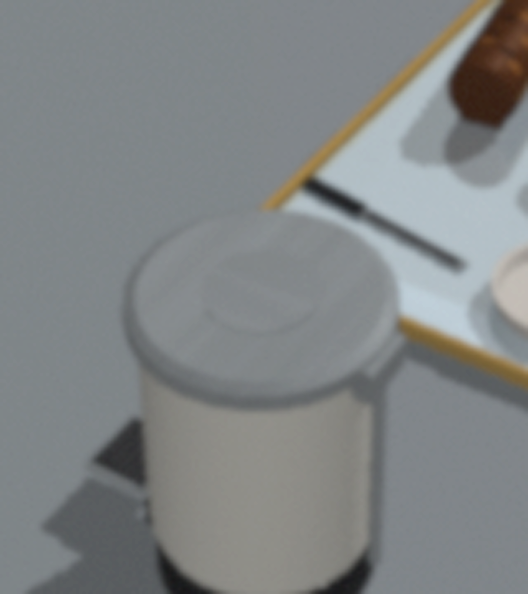

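View pics/top8.png

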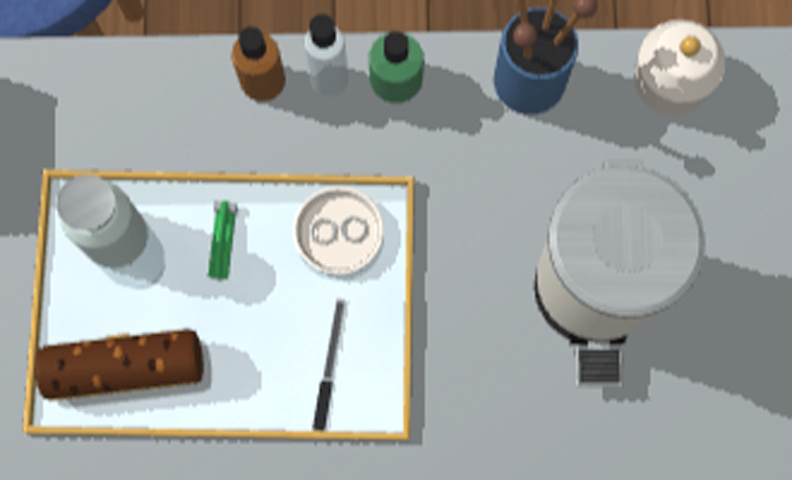

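The lid sits flat and shut at (262,305) in the scene crop, with no board at the rim or on the chest top. In the top view the pedal is up at (599,366) in its original place, and the tray's things look unmoved. The hand is well clear, so I'll hand in.

```bash
python3 -c "
from station import job; print(job.sign_off())"
```

```text
the job is handed in; nothing more can be done
None
```

The job is done and handed in at about 13 s of the 51 s allowed; the hand-in gives no verdict.

- **Pressing:** I pushed the front half of the tread down with one open fingertip until it met the stop. The force rose to about 9 N there, and the lid stood at about 1.28 rad by projection. I held it wide open for more than 0.2 s.
- **Letting up:** I raised the finger at 10 mm/s, slowing to 5 mm/s for the last part. The finger carried 3 to 6 N in every reading until the pedal was fully up. I then took the hand about 280 mm away.

The last pictures show the lid flat and shut, the pedal up, and the bin and the things on the tray apparently where they were. The wrist force was near zero.

I never saw the board inside the bin. With the lid open, the near wall and the arm hid part of the inside. That it dropped in is inferred: it is gone from the rim, it is not on the chest top, and the lid closed fully.

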